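# Clamp the reading lens on its post at the height mark

### The arm

A 6-joint arm with a two-finger parallel gripper is mounted at the origin on a cart in front of the work surface, level with it; the furniture and walls round the work are solid. World frame = base frame: x ahead of the robot, y to its left, z up, the work surface at z = 0. Lengths are in mm, angles in rad, forces in N, time in s.
With the tool pointing down it reaches from about 275 to 750 mm from the base axis. Payload 10.2 kg.
Tool frame: the origin (TCP) lies at the very end of the fingers, on their centre line; the grasp point (between the pads) lies 19 mm behind it; z points along the fingers, y is the line along which they close (so a half turn about z gives the same grasp; the last joint's range is limited). The gripper opens to 85 mm and grips with 20 to 120 N. Pads are 22 mm wide; open, the fingers measure 114 mm over their backs; the gripper's body (76 mm by 85 mm) begins 54 mm behind the grasp point. The pads swing forward as they close: fully open they stand 13 mm farther back than shut.
Start: joints at [-1.37, 0.313, 1.498, -0, 1.331, -0.223], TCP at [215.883, -478.566, 231.294] pointing down, gripper open.
Joint ranges: [-2.94, 2.94], [-0.97, 2.17], [0.19, 2.56], [-1.23, 4.37], [0.02, 3.11], [-2.88, 2.88]. Speed limits (rad/s): [2.39, 2.39, 3.01, 3.14, 3.14, 3.14].

### API

Orientations are given as a unit quaternion [w, x, y, z].
In Python, from rig import * gives the robot as it stands. The module is installed in compiled form; this text tells all that it offers.
- The arm moves only by the shell command python3 -m crank 'ROWS' [FORCE]. ROWS is JSON, a list that holds one entry, the list of rows, each a list of 7 numbers: the shift along the tool's x, y, z in units of 25 mm (1.0 is 25 mm), then the turn, a rotation vector about the tool's x, y, z in units of 8 degrees (1.0 is 8 degrees), then the finger opening in mm, from 0 to 85.4. A call has exactly 8 rows; each row shifts and turns the commanded pose from where the row before left it, along the tool's axes as they then stand; what a row does not reach is not made up. A row lasts 1/10 s, in which the tool goes at most 50 mm and 8.59 degrees, less where a joint would pass 70% of its speed; a pose out of reach is approached as far as the arm can. A call is refused whole if a number of a shift passes 1 or a number of a turn 1, either way. A call with a gripper value outside its range is refused whole. The fingers move at their own pace and stop on an object; FORCE is the grip in N (left out, the last holds). Time passes only in rows, so rows that do not move let the fingers close, or fill a call up. It gives the time, the measured TCP pose, the force, the opening and the grip force at its end, in the units of the state.
- sense(): the state, without advancing time (a new reading comes with each control period).
- capture(name): name is "scene" or "top" or "wrist"; returns the picture (480x640x3 uint8, blue, green, red); there is no depth.
- camera_model(name): a dict with "fx", "fy", "cx", "cy" (pixels), "world_from_camera" (4x4, takes a point from camera to world coordinates); the wrist camera has in their place "T_tool_cam" (4x4, takes a point from camera to tool coordinates, whose origin is the TCP and whose axes are the flange's). Camera axes: x right, y up, looking along -z (the intrinsics and any distortion apply to the point x, -y, -z); pixel columns grow to the right and rows downward; lengths in mm; the calibration is good to about 2 mm. The wrist camera is an equidistant fisheye: a pixel r from the principal point sees the ray r / f radians off the axis. A picture is of the moment at which its call begins: read the wrist's pose just before it. camera_model takes no time and is no camera call.
- finish_job(): hands the job in; it is judged then, once.
The state is a dict: "time_s": time; "joints": joint angles; "dq": joint speeds; "tau": joint torques, N m; "eef_pos": TCP position; "ee_rot": TCP orientation; "force": force on the tool from outside, world axes, zero at the start; "wrist_torque": the same for the moment, N m; "grip_width": opening from 0.0 (shut) to 1.0 (fully open); "grip_force": force on a finger pad.
Only numpy, scipy, OpenCV 4.12 (cv2) and the standard library are available. Lean on these libraries where they do the work, as an engineer would, in place of code of your own. Each camera call takes 0.05 s, during which the arm holds its last target. There are 200 camera calls.

### The job

Fit the reading lens to its stand: slide its sleeve, cam lever open, down over the upright post, then bring the sleeve's top rim level with the dark line round the post and hold it there while you press the cam lever fully shut against the grip bar, so that the lens is clamped at the line. Finish still holding the lens carriage with the lever shut and the rim at the line, do not let go, and leave the book, the ink bottle and the small dish where they are.

Things in the scene. Friction and masses are not known exactly. Their poses are not given: they have to be found in the camera images.
- lens_carriage: reading-lens carriage, 0.11 to 0.16 kg, loose on the desk. Origin: centre of the lower rim of its upright black sleeve (60 mm long, 30 mm outside, bore 18 mm, open at both ends, foot flange 38 mm), z up along the bore. Grip bar toward -x, lens toward +x, cam lever on the +y side of the bar. With the lever open the sleeve slides and turns freely on the post and drops to the foot if let go
- lens_centre (a point): centre of the round lens, 82 mm outside, 9 mm thick, on a low arm: in the carriage at x = 97, y = 0, z = 8.5 mm, its underside 4 mm above the sleeve's lower rim
- sleeve_top (a point): centre of the sleeve's top rim, 60 mm above the carriage's origin; the sleeve's top 6 mm are a bright band, 32 mm outside
- bar_end (a point): middle of the ribbed free end of the black grip bar, in the carriage at x = -115, y = -2, z = 40 mm. The bar is 12 mm wide (y from -8 to +4 mm), 20 mm high (z from 30 to 50 mm) and runs straight from the sleeve to x = -129 mm. A firm grasp across its width here stays clear of the lever
- bar_pinch (a point): point on the bar's bare side face, across from the lever's tip: in the carriage at x = -80, y = -8, z = 40 mm
- cam_lever (a joint): angle of the bright cam lever, rad: 0 shut alongside the bar, 0.56 fully open; it starts between 0.46 and 0.55. It swings level about an upright pin at x = -12, y = 18, z = 40 mm in the carriage. The hinge is stiff and stays where put: about 7 N at the tip moves it, about 10 N near shut. Below about 0.25 its cam starts to grip the post
- lever_tip (a point): centre of the lever's rounded tip, an upright cylinder 12 mm in diameter and 20 mm high, 70 mm from the pin. In the carriage: x = -75, y = 49, z = 40 mm fully open, x = -82, y = 11 mm shut. Across bar and tip: 63 mm fully open, 25 mm shut, so bar and tip can be pinched together from above
- stand: lens stand, fixed to the desk; origin at the centre of its underside, z up. Round black foot 120 mm across, top 12 mm up; boss 36 mm across up to 30 mm (the sleeve's lower rim rests on it when let down); upright bright steel post 16 mm in diameter, its last 7 mm tapered, with 1 mm clearance all round in the sleeve
- post_top (a point): centre of the post's upper end, 210 mm above the desk
- mark: dark line round the post, 3 mm wide, at a height that varies (130 to 165 mm above the desk); origin on the post's axis at the middle of the line
- coin_dish: small grey dish, 58 mm across, 16 mm high; leave it alone
- ink_bottle: dark blue ink bottle, 52 mm across, 58 mm high; leave it alone
- book: black and white book lying flat, 175 x 118 x 24 mm; leave it alone
There are look-alikes about, which are no part of the job. Leave any red look-alike of the stand alone.

How it is judged:
By the outcome, as a careful person would: the job done as asked, in the order asked, and still so for the second after the job is handed in, while the arm keeps its last pose, push and grip.
It also fails if it takes over 67 s, if anything falls off the work surface, if the arm or the gripper's body presses on something with over 40 N, if the wrist force passes 120 N, or if a joint passes its speed limit or range.

## Working session

There is one attempt and no reset: what is moved stays moved. The work goes in short steps, Python scripts to look and compute and a shell command to move; the robot and the scene stay as the last step left them, time stands still between calls to the robot, and variables do not carry over. Pictures are saved under pics/ and viewed, at most 10 in all, crops included, and the job is handed in when it is done.

```bash
mkdir -p pics; cat > h.py <<'E'
from rig import *
import numpy as np, cv2
def ray(name,u,v):
    m=camera_model(name);T=np.array(m["world_from_camera"])
    d=np.array([(u-m["cx"])/m["fx"],-(v-m["cy"])/m["fy"],-1.])
    return T[:3,3],T[:3,:3]@(d/np.linalg.norm(d))
def onz(name,u,v,z):
    o,d=ray(name,u,v);return o+d*(z-o[2])/d[2]
def proj(name,p):
    m=camera_model(name);T=np.array(m["world_from_camera"]);c=T[:3,:3].T@(np.array(p)-T[:3,3])
    return np.array([m["cx"]+m["fx"]*c[0]/-c[2],m["cy"]+m["fy"]*c[1]/c[2]])
def tri(rs):
    A=0;b=0
    for o,d in rs:
        P=np.eye(3)-np.outer(d,d);A=A+P;b=b+P@o
    p=np.linalg.solve(A,b);return p,[np.linalg.norm((np.eye(3)-np.outer(d,d))@(p-o)) for o,d in rs]
E
python3 - <<'E'
from h import *
for n in("scene","top"):
    cv2.imwrite(f"pics/{n}0.png",capture(n));m=camera_model(n)
    print(n,{k:(np.round(v,3).tolist()) for k,v in m.items()})
print({k:np.round(v,3).tolist() for k,v in camera_model("wrist").items()})
print(sense())
E
```

```text
scene {'fx': 597.939, 'fy': 597.939, 'cx': 314.742, 'cy': 238.873, 'world_from_camera': [[0.69, 0.331, -0.643, -351.674], [-0.723, 0.286, -0.629, -958.299], [-0.024, 0.899, 0.437, 772.769], [0.0, 0.0, 0.0, 1.0]]}
top {'fx': 512.68, 'fy': 512.68, 'cx': 314.15, 'cy': 241.289, 'world_from_camera': [[0.01, 0.987, -0.163, 373.439], [-1.0, 0.011, 0.006, -59.349], [0.008, 0.163, 0.987, 1330.775], [0.0, 0.0, 0.0, 1.0]]}
{'fx': 371.648, 'fy': 371.648, 'cx': 312.523, 'cy': 237.603, 'T_tool_cam': [[-0.0, 0.946, 0.323, 82.809], [1.0, -0.0, 0.001, 0.496], [0.001, 0.323, -0.946, -142.26], [0.0, 0.0, 0.0, 1.0]]}
{'time_s': 0.1, 'joints': array([-1.37040279e+00,  3.13389160e-01,  1.49834743e+00,  2.75206599e-05,
        1.33101828e+00, -2.23369095e-01]), 'dq': array([ 0.00030822, -0.00202237, -0.00146556, -0.00131658, -0.00142505,
        0.00205898]), 'tau': array([ 3.30047937e-03, -4.12899971e+01, -2.60139906e+01, -1.44711880e-04,
        3.04896421e-03, -5.06263439e-05]), 'eef_pos': array([ 215.83998867, -478.32930634,  230.79995837]), 'ee_rot': array([-5.80916030e-04,  9.77637529e-01,  2.10296276e-01,  2.00393666e-05]), 'force': array([-0.16054526,  0.11479254, -0.14358365]), 'wrist_torque': array([-0.00636905,  0.04950291, -0.02856178]), 'grip_force': 0.0, 'grip_width': 1.0035953794134311}
```

View pics/scene0.png

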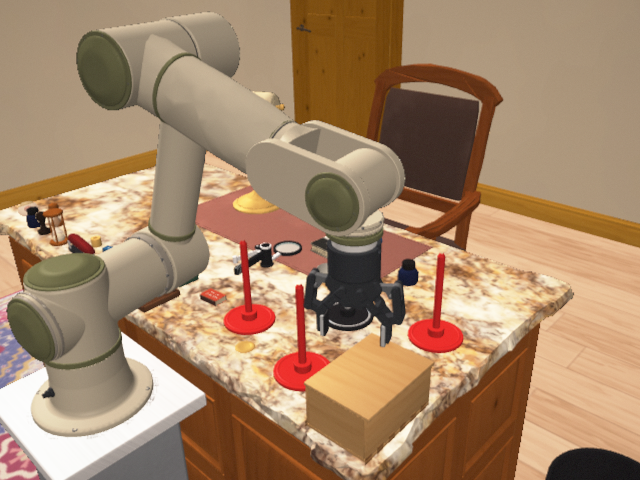

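View pics/top0.png

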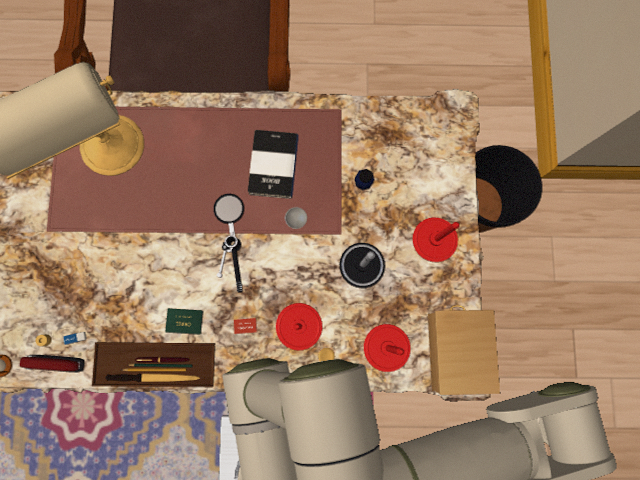

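Scene view: three red stands (look-alikes) and one black stand, partly hidden behind the gripper at about (348,315). The carriage is at about (265,250).

Top view candidates:
- **Stands:** black foot (362,265), which matches the description. Red at (435,240), (298,326) and (387,348), to be left alone.
- **Lens carriage:** sleeve (231,241), lens (229,208), bar end (240,290), lever tip (222,276). The dish at (296,217) is the only other round thing like it.

I'll check that choice in a close crop.

```bash
python3 - <<'E'
from h import *
im=cv2.imread("pics/top0.png")
a=cv2.resize(im[185:305,175:265],None,fx=4.8,fy=4.8,interpolation=cv2.INTER_CUBIC)
b=cv2.resize(im[230:310,320:400],None,fx=4.5,fy=4.5,interpolation=cv2.INTER_CUBIC)
c=np.zeros((576,800,3),np.uint8);c[:,:432]=a[:576,:432];c[:360,436:796]=b[:360,:360]
cv2.imwrite("pics/crop1.png",c)
for n,u,v,z in[("lens",229,208,13),("sleeve",231,241,60),("barend",240,291,50),("tip",222,276,50),("stand",362,265,12),("red1",435,240,12),("red2",298,326,12),("red3",387,348,12),("dish",296,217,16),("ink",364,179,58),("box",430,352,80)]:
    print(n,onz("top",u,v,z).round(0))
E
```

```text
lens [678. 157.  13.]
sleeve [582. 141.  60.]
barend [458. 116.  50.]
tip [495. 162.  50.]
stand [ 531. -193.   12.]
red1 [ 599. -384.   12.]
red2 [373. -29.  12.]
red3 [ 321. -255.   12.]
dish [655. -20.  16.]
ink [ 748. -194.   58.]
box [ 315. -347.   80.]
```

View pics/crop1.png

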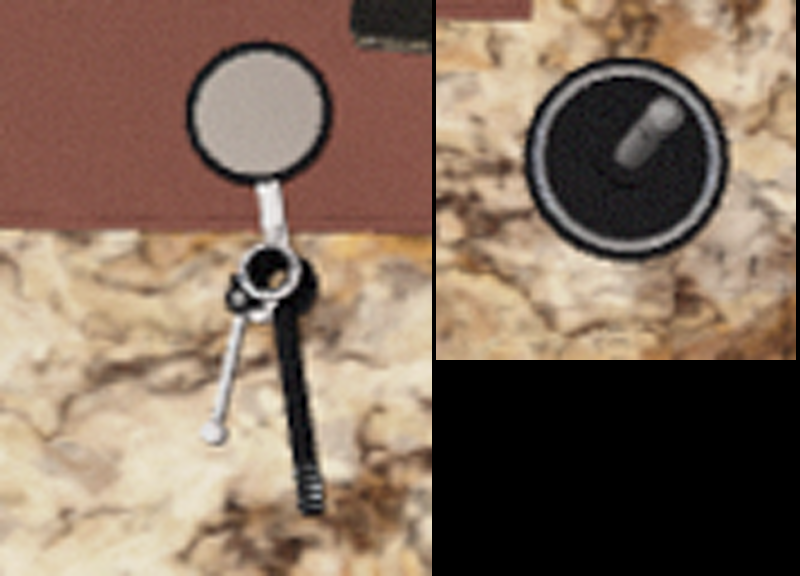

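The crop confirms it: black sleeve with a bright rim (272,270), lens (260,112), ribbed bar end (310,495), open lever with its tip at (213,432). The black stand has the steel post. I'll move over the bar end, turning as I go.

```bash
R='[.95,-.88,-.4,0,0,0,85]'
python3 -m crank '[[[0.95,-0.88,-0.4,0,0,0,85],[0.95,-0.88,-0.4,0,0,0,85],[0.95,-0.88,-0.4,0,0,0,85],[0.95,-0.88,-0.4,0,0,0,85],[0.95,-0.88,-0.4,0,0,0,85],[0.95,-0.88,-0.4,0,0,0,85],[0.95,-0.88,-0.4,0,0,0,85],[0.95,-0.88,-0.4,0,0,0,85]]]'
python3 -m crank '[[[0.95,-0.88,0,0,0,0,85],[0.95,-0.88,0,0,0,0,85],[0.95,-0.88,0,0,0,0,85],[0.95,-0.88,0,0,0,0,85],[0.95,-0.88,0,0,0,0,85],[0.95,-0.88,0,0,0,0,85],[0.95,-0.88,0,0,0,0,85],[0.95,-0.88,0,0,0,0,85]]]'
python3 -m crank '[[[0.95,-0.88,0,0,0,0,85],[0.95,-0.88,0,0,0,0,85],[0.95,-0.88,0,0,0,0,85],[0.95,-0.88,0,0,0,0,85],[0,0,0,0,0,-1,85],[0,0,0,0,0,-1,85],[0,0,0,0,0,-1,85],[0,0,0,0,0,-1,85]]]'
python3 -m crank '[[[0,0,0,0,0,-1,85],[0,0,0,0,0,-1,85],[0,0,0,0,0,-1,85],[0,0,0,0,0,-1,85],[0,0,0,0,0,-1,85],[0,0,0,0,0,-1,85],[0,0,0,0,0,-1,85],[0,0,0,0,0,-1,85]]]'
python3 -m crank '[[[0,0,0,0,0,-1,85],[0,0,0,0,0,-1,85],[0,0,0,0,0,-1,85],[0,0,0,0,0,-1,85],[0,0,0,0,0,-1,85],[0,0,0,0,0,-1,85],[0,0,0,0,0,-1,85],[0,0,0,0,0,-1,85]]]'
python3 - <<'E'
from h import *
s=sense();print(s["time_s"],s["joints"].round(2),s["eef_pos"].round(1),s["ee_rot"].round(4))
a=capture("wrist");b=capture("scene")
cv2.imwrite("pics/w1.png",a);cv2.imwrite("pics/s1.png",b)
c=np.zeros((600,800,3),np.uint8)
c[:360,:480]=cv2.resize(a,(480,360));c[:240,480:]=cv2.resize(b,(320,240))
cv2.imwrite("pics/both1.png",c)
E
```

```text
time_s: 0.9
eef_pos: [316.9, -238.6, 311.5]
ee_rot: [-0.0, 0.978, 0.21, -0.0]
force: [-0.3, -0.8, -0.1]
grip_width: 0.996
grip_force: 0.0
time_s: 1.7
eef_pos: [417.7, -0.0, 311.1]
ee_rot: [-0.0, 0.978, 0.21, -0.0]
force: [0.1, -1.4, 0.6]
grip_width: 0.994
grip_force: 0.0
time_s: 2.5
eef_pos: [467.8, 117.9, 310.9]
ee_rot: [-0.0, 0.88, 0.474, -0.0]
force: [0.7, 0.4, -0.6]
grip_width: 0.994
grip_force: 0.0
time_s: 3.3
eef_pos: [467.8, 117.9, 311.0]
ee_rot: [-0.0, 0.495, 0.869, -0.0]
force: [-0.4, 0.4, 0.1]
grip_width: 0.996
grip_force: 0.0
time_s: 4.1
eef_pos: [467.8, 117.8, 311.0]
ee_rot: [-0.0, -0.04, 0.999, 0.0]
force: [-0.1, -0.1, -0.8]
grip_width: 0.994
grip_force: 0.0
4.1 [ 0.    0.17  1.47  0.    1.5  -1.65] [467.8 117.8 311. ] [-4.000e-04 -4.020e-02  9.992e-01  0.000e+00]
```

View pics/both1.png

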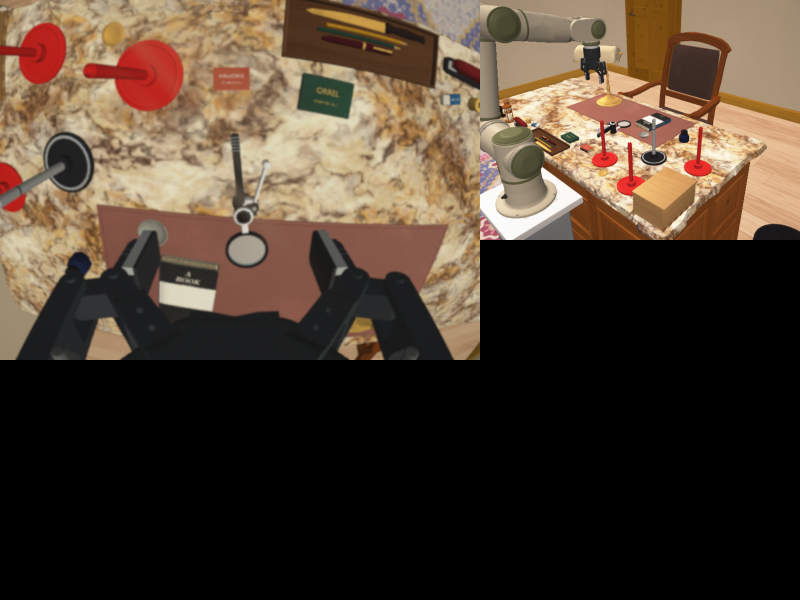

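The wrist picture shows the carriage in front of the gripper: sleeve (245,215), bar end (235,140), lever tip (266,163), in half-size coordinates. The scene picture now shows the black stand clear at about (345,240-316) full size. I'll crop both to get pixels for triangulation.

```bash
python3 - <<'E'
import cv2,numpy as np
w=cv2.imread("pics/w1.png");s=cv2.imread("pics/s1.png")
c=np.zeros((600,800,3),np.uint8)
a=cv2.resize(w[170:370,280:380],None,fx=3,fy=3,interpolation=cv2.INTER_CUBIC);c[:,:300]=a
b=cv2.resize(s[230:290,225:305],None,fx=5,fy=5,interpolation=cv2.INTER_CUBIC);c[:300,300:700]=b
d=cv2.resize(s[225:345,300:390],None,fx=2.5,fy=2.5,interpolation=cv2.INTER_CUBIC);c[300:600,300:525]=d
e=cv2.resize(w[150:290,0:130],None,fx=2.1,fy=2.1,interpolation=cv2.INTER_CUBIC);c[300:594,526:799]=e
cv2.imwrite("pics/crop2.png",c)
E
```

```text
(no output)
```

View pics/crop2.png

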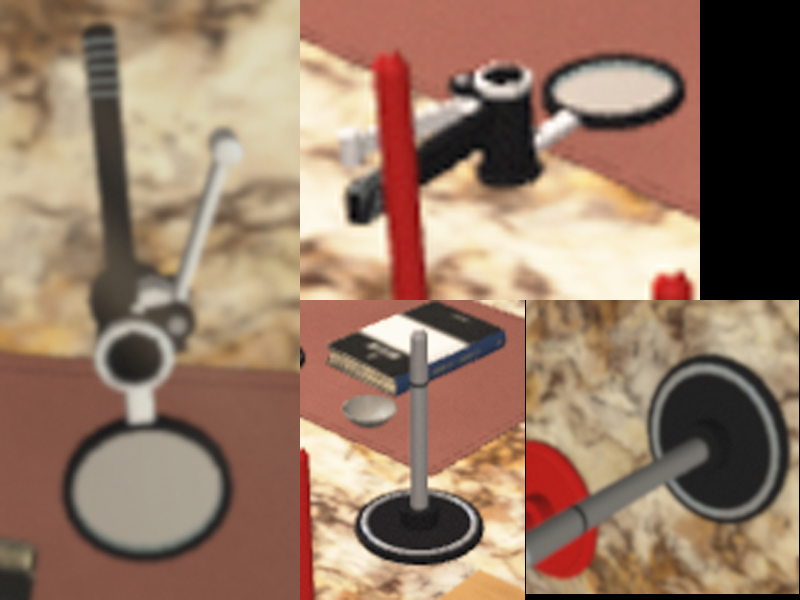

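Wrist crop: sleeve rim (134,356), rib middle (100,62), tip (228,148), lens (148,487). Scene crop: sleeve rim (503,82), lens (614,91). The post's dark line is at (419,384) in the scene crop and (577,519) in the wrist crop. Next I triangulate these.

```bash
cat >> h.py <<'E'
from scipy.spatial.transform import Rotation as Ro
def wray(u,v,s):
    m=camera_model("wrist");T=np.array(m["T_tool_cam"])
    a=np.array([(u-m["cx"])/m["fx"],(v-m["cy"])/m["fy"]]);r=np.linalg.norm(a)
    d=np.array([np.sin(r)*a[0]/r,-np.sin(r)*a[1]/r,-np.cos(r)])
    q=s["ee_rot"];R=Ro.from_quat([q[1],q[2],q[3],q[0]]).as_matrix()
    return np.array(s["eef_pos"])+R@T[:3,3],R@T[:3,:3]@d
E
python3 - <<'E'
from h import *
s=sense()
P={"sleeve":[("w",324.7,288.7),("scene",265.6,246.4),("top",231.7,241.3)],
"lens":[("w",329.3,332.3),("scene",287.8,248.2),("top",229.2,208.3)],
"barend":[("w",313.3,190.7),("top",239.8,287.5)],
"tip":[("w",356,219.3),("top",219.4,275)],
"mark":[("w",24.3,254.3),("scene",347.6,258.6),("top",367.6,259.6)],
"posttop":[("scene",347.2,238.4),("top",371.3,254)],
"foot":[("w",91.4,215.7),("scene",347.6,315.5),("top",362,265)]}
for k,l in P.items():
    r=[wray(u,v,s) if n=="w" else ray(n,u,v) for n,u,v in l]
    p,e=tri(r);print(k,p.round(1),np.round(e,1))
E
```

```text
sleeve [582.1 140.1  57. ] [0.7 0.5 0.5]
lens [677.3 156.9   8.6] [2.2 1.5 0.7]
barend [467.7 117.9  42.5] [0.7 0.7]
tip [498.3 170.3  40.4] [0.2 0.2]
mark [ 528.6 -193.   156.1] [0.3 3.2 2.9]
posttop [ 532.2 -193.4  205.4] [0.5 0.5]
foot [ 530.4 -193.2    6. ] [3.2 2.2 1.1]
```

Measured points match the text: sleeve top about 57 (60), lens 8.6 (8.5), bar end 42 (40–50), tip 40 (40), post top 205 (210), so heights read 3–4 mm low. Carriage yaw is about 10°, the lever about 0.49, the stand at (531,-193). Descending to the bar end now.

```bash
python3 -m crank '[[[0,0,0.8,0,0,-0.67,85],[0,0,1,0,0,0,85],[0,0,1,0,0,0,85],[0,0,1,0,0,0,85],[0,0,1,0,0,0,85],[0,0,1,0,0,0,85],[0,0,1,0,0,0,85],[0,0,1,0,0,0,85]]]'
python3 -m crank '[[[-0.05,0,1,0,0,0,60],[0,0,1,0,0,0,60],[0,0,0.76,0,0,0,60],[0,0,0.5,0,0,0,60],[0,0,0.5,0,0,0,60],[0,0,0,0,0,0,60],[0,0,0,0,0,0,40],[0,0,0,0,0,0,40]]]'
python3 - <<'E'
from h import *
s=sense();print(s["eef_pos"].round(1),s["force"].round(1))
cv2.imwrite("pics/w2.png",capture("wrist"))
E
```

```text
time_s: 5.0
eef_pos: [467.7, 117.8, 115.2]
ee_rot: [-0.0, -0.082, 0.997, 0.0]
force: [0.1, -0.5, -0.6]
grip_width: 0.996
grip_force: 0.0
time_s: 5.8
eef_pos: [469.7, 118.1, 23.1]
ee_rot: [0.001, -0.084, 0.996, -0.0]
force: [-0.6, -0.4, -0.2]
grip_width: 0.467
grip_force: 0.0
[469.7 118.1  23.1] [-0.6 -0.4 -0.2]
```

View pics/w2.png

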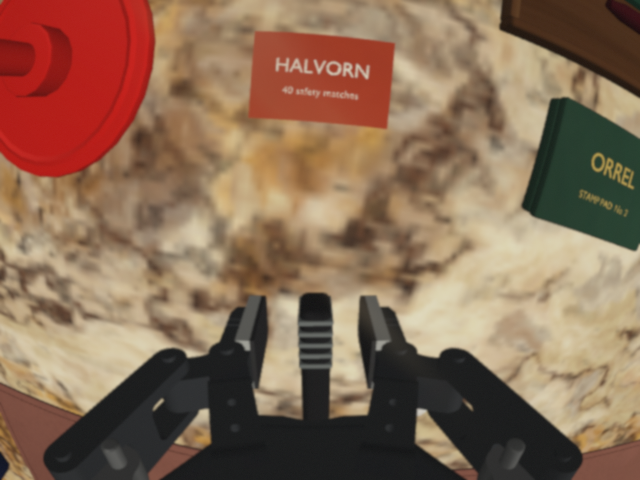

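The bar sits centred between the pads: ribs at (315,340), pads at 255 and 370. I'll grip and lift.

```bash
python3 -m crank '[[[0,0,0,0,0,0,0],[0,0,0,0,0,0,0],[0,0,0,0,0,0,0],[0,0,0,0,0,0,0],[0,0,0,0,0,0,0],[0,0,-0.1,0,0,0,0],[0,0,-0.3,0,0,0,0],[0,0,-0.6,0,0,0,0]]]' 80
python3 -m crank '[[[0,0,-1,0,0,0,0],[0,0,-1,0,0,0,0],[0,0,-1,0,0,0,0],[0,0,-1,0,0,0,0],[0,0,-1,0,0,0,0],[0,0,-1,0,0,0,0],[0,0,-1,0,0,0,0],[0,0,-1,0,0,0,0]]]'
python3 -m crank '[[[0,0,-0.6,0,0,1,0],[0,0,-0.4,0,0,1,0],[0,0,0,0,0,1,0],[0,0,0,0,0,1,0],[0,0,0,0,0,0,0],[0,0,0,0,0,0,0],[0,0,0,0,0,0,0],[0,0,0,0,0,0,0]]]'
python3 - <<'E'
from h import *
s=sense();q=s["ee_rot"];R=Ro.from_quat([q[1],q[2],q[3],q[0]]).as_matrix()
p=s["eef_pos"];print(p.round(1),R.round(3).tolist(),s["wrist_torque"].round(2))
th=np.arctan2(-R[1,0],-R[0,0]);print("carr yaw",np.degrees(th))
t=np.array([531.5,-193.3])+np.array([[np.cos(th),-np.sin(th)],[np.sin(th),np.cos(th)]])@[-115,-2]
d=np.array([*(t-p[:2]),0]);print("tool shift units",(R.T@d/25).round(2))
E
```

```text
time_s: 6.65
eef_pos: [468.3, 118.0, 47.1]
ee_rot: [-0.001, -0.084, 0.996, 0.0]
force: [0.1, -1.0, -0.5]
grip_width: 0.124
grip_force: 80.0
time_s: 7.45
eef_pos: [468.6, 118.1, 248.6]
ee_rot: [-0.0, -0.084, 0.996, 0.0]
force: [0.1, -0.1, -0.8]
grip_width: 0.124
grip_force: 80.0
time_s: 8.25
eef_pos: [469.1, 118.1, 272.3]
ee_rot: [-0.0, 0.193, 0.981, -0.0]
force: [0.1, -0.5, -1.9]
grip_width: 0.126
grip_force: 79.9
[469.1 118.1 272.3] [[-0.925, 0.379, -0.0], [0.379, 0.925, 0.0], [0.0, -0.0, -1.0]] [0.05 0.18 0.01]
carr yaw -22.26339886262902
tool shift units [ -2.43 -10.66   0.  ]
```

```bash
python3 -m crank '[[[-0.2,-0.5,0,0,0,0,0],[-0.2,-0.9,0,0,0,0,0],[-0.2,-1,0,0,0,0,0],[-0.2,-1,0,0,0,0,0],[-0.2,-1,0,0,0,0,0],[-0.2,-1,0,0,0,0,0],[-0.2,-1,0,0,0,0,0],[-0.2,-1,0,0,0,0,0]]]'
python3 -m crank '[[[-0.23,-1,0,0,0,0,0],[-0.2,-0.9,0,0,0,0,0],[-0.2,-0.8,0,0,0,0,0],[-0.2,-0.4,0,0,0,0,0],[0,-0.16,0,0,0,0,0],[0,0,0,0,0,0,0],[0,0,0,0,0,0,0],[0,0,0,0,0,0,0]]]'
python3 - <<'E'
from h import *
s=sense();print(s["eef_pos"].round(1),s["joints"].round(2),s["force"].round(1))
c=np.zeros((600,800,3),np.uint8)
a=capture("wrist");b=capture("scene");t=capture("top")
for n,i in zip("wst",(a,b,t)): cv2.imwrite(f"pics/{n}3.png",i)
# predicted pixel of sleeve_top and post top for orientation
R=Ro.from_quat(np.roll(s["ee_rot"],-1)).as_matrix();x=-R[:,0]
yv=np.array([-x[1],x[0],0]);o=s["eef_pos"]+115*x+2*yv;o[2]=s["eef_pos"][2]-23
print(o.round(1));st=o+[0,0,60]
for n in("scene","top"):print(n,proj(n,st).round(1),proj(n,o).round(1),proj(n,[531.5,-193.3,210]).round(1))
p=proj("scene",[531.5,-193.3,230]).astype(int);q=proj("top",[531.5,-193.3,230]).astype(int);print(p,q)
c[:400,:400]=cv2.resize(b[p[1]-50:p[1]+50,p[0]-50:p[0]+50],(400,400),interpolation=cv2.INTER_CUBIC)
c[:400,400:]=cv2.resize(t[q[1]-50:q[1]+50,q[0]-50:q[0]+50],(400,400),interpolation=cv2.INTER_CUBIC)
c[400:,:266]=cv2.resize(a,(266,200))
cv2.imwrite("pics/crop3.png",c)
E
```

```text
time_s: 9.05
eef_pos: [435.1, -70.0, 272.3]
ee_rot: [0.0, 0.194, 0.981, -0.0]
force: [0.3, 1.2, -1.5]
grip_width: 0.124
grip_force: 80.0
time_s: 9.85
eef_pos: [424.0, -150.9, 272.3]
ee_rot: [0.0, 0.193, 0.981, 0.0]
force: [-0.0, -0.3, -1.8]
grip_width: 0.122
grip_force: 80.0
[ 424.  -150.9  272.3] [-0.6   0.12  1.64  0.    1.39 -1.78] [-0.  -0.3 -1.8]
[ 531.2 -192.7  249.3]
scene [346.8 193.7] [346.8 219.9] [347.2 236.5]
top [376.9 247.5] [373.2 251.8] [371.3 254.2]
[347 228] [372 252]
```

View pics/crop3.png

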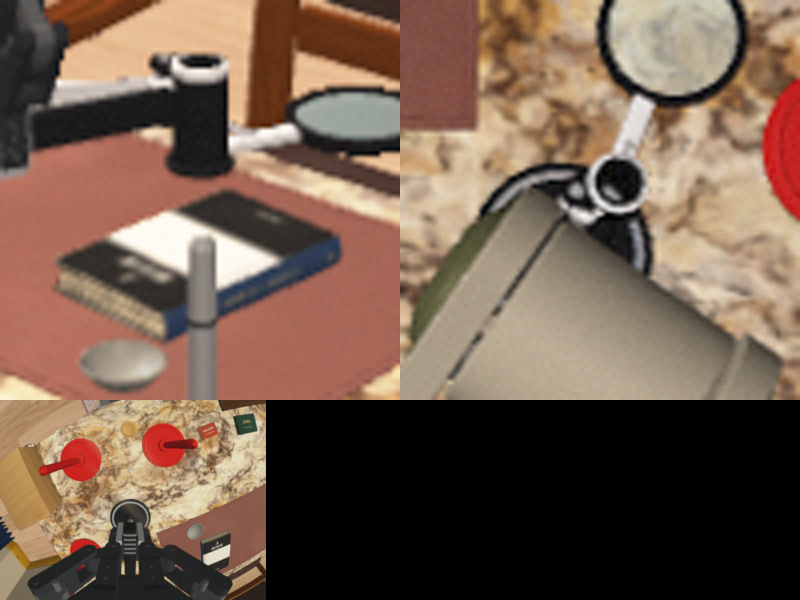

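Scene crop: sleeve centre at about (200,66–150), post top at (202,238). Top crop: rim centre at (616,183). The sleeve looks nearly over the post, so I'll measure it at subpixel level with masks.

```bash
python3 - <<'E'
from h import *
s3=cv2.imread("pics/s3.png").astype(float);s1=cv2.imread("pics/s1.png");t3=cv2.imread("pics/t3.png");t0=cv2.imread("pics/top0.png")
g=s3.mean(2)
sl=[]
for v in range(202,216):
    r=g[v,330:365];bg=np.median(np.r_[r[-4:]]);th=75
    i=np.where(r<th)[0]; j0=np.where(np.arange(35)[i]>=8)[0]
    # sub-pixel right edge and left edge about column 347
    L=17
    while r[L]<th:L-=1
    Rr=17
    while r[Rr]<th:Rr+=1
    f=lambda a,b:(th-r[a])/(r[b]-r[a])
    sl.append((v,330+L+1-f(L+1,L),330+Rr-1+f(Rr-1,Rr)))
for a in sl[::2]:print("sleeve",a[0],np.round(a[1:],2),round((a[1]+a[2])/2,2))
hs=cv2.cvtColor(s1,cv2.COLOR_BGR2HSV);S=hs[...,1].astype(float)
for v in range(264,292,4):
    r=S[v,335:360];th=60;L=Rr=12
    while r[L]<th and L>0:L-=1
    while r[Rr]<th and Rr<24:Rr+=1
    f=lambda a,b:(th-r[a])/(r[b]-r[a])
    l=335+L+1-(1-0) +0 if L==0 else 335+L+1-f(L+1,L);rr=335+Rr-1+f(Rr-1,Rr)
    print("post",v,round(l,2),round(rr,2),round((l+rr)/2,2))
# scene prediction of axis at several z
for z in(249,279,309,210,180,130):print(z,proj("scene",[531.5,-193.3,z]).round(2))
# top: bright ring
c=t3[236:262,364:390];hv=cv2.cvtColor(c,cv2.COLOR_BGR2HSV);d=c.mean(2)
m=(d<60).astype(np.uint8);n,lab,st,cen=cv2.connectedComponentsWithStats(m)
k=lab[12,12];print("bore",k,st[k],cen[k]+[364,236])
print(d.astype(int)[2:22,3:22])
print(t0.mean(2).astype(int)[248:272,358:378])
E
```

```text
sleeve 202 [324.52 353.36] 338.94
sleeve 204 [324.15 353.36] 338.76
sleeve 206 [324.21 353.34] 338.78
sleeve 208 [323.84 353.37] 338.61
sleeve 210 [340.04 353.47] 346.75
sleeve 212 [340.2  353.27] 346.74
sleeve 214 [339.92 353.31] 346.61
post 264 343.8 350.42 347.11
post 268 343.83 350.44 347.14
post 272 343.83 350.44 347.14
post 276 343.81 350.42 347.12
post 280 343.79 350.45 347.12
post 284 343.81 350.44 347.13
post 288 343.81 350.44 347.12
249 [347.15 220.1 ]
279 [347.15 207.15]
309 [347.14 193.93]
210 [347.16 236.54]
180 [347.17 248.9 ]
130 [347.17 268.95]
bore 2 [ 7  6 11 11 84] [376.35714286 246.58333333]
[[100 116 129 134 128 129 132 133 177 233 218 180 161 164 173 143 166 177
  176]
 [100 128 132 128 123 121 125 137 183 227 207 171 190 186 147 161 171 165
  150]
 [103 125 136 127 124 137 159 169 185 193 175 166 196 196 150 177 180 172
  159]
 [122 134 136 135 154 192 216 182 103 128 158 153 160 172 159 176 178 177
  171]
 [121 125 127 155 205 191  82  10  17  25  17  41  81 146 185 168 177 189
  193]
 [ 51  71 122 203 199  89   9  27  15  15  15  21  18  66 145 187 179 184
  
[... 2480 characters left out ...]
  27  27
   30  26]
 [ 23  51  93 115  98  89  81  68  69  52  26  27  25  31  38  16  28  27
   28  34]
 [ 30  44  87 100  93  82  70  64  51  28  32  26  28  28  30  25  25  32
   34  18]
 [ 23  26  40  67  73  71  66  50  27  28  33  19  23  39  22  24  28  29
   26  25]
 [ 26  32  32  31  41  50  38  28  27  32  26  32  26  24  34  32  23  31
   26  20]
 [ 29  29  31  26  23  30  28  37  30  32  27  27  28  32  26  31  22  29
   31  23]
 [ 25  23  30  35  29  38  29  31  27  25  23  29  31  27  32  29  33  27
   28  31]
 [ 21  16  22  25  28  24  29  26  23  31  22  28  31  29  29  33  22  25
   27  31]
 [ 30  25  15  15  14  11  22  22  30  27  31  29  30  20  30  23  34  27
   31  29]]
```

```bash
python3 -m crank '[[[-0.03,-0.01,0.4,0,0,0,0],[0,0,0.6,0,0,0,0],[0,0,0.4,0,0,0,0],[0,0,0.13,0,0,0,0],[0,0,0.1,0,0,0,0],[0,0,0.1,0,0,0,0],[0,0,0.05,0,0,0,0],[0,0,0,0,0,0,0]]]'
python3 - <<'E'
from h import *
s=sense();print(s["eef_pos"].round(1),s["force"].round(1),s["wrist_torque"].round(2))
b=capture("scene");t=capture("top");cv2.imwrite("pics/s4.png",b);cv2.imwrite("pics/t4.png",t)
c=np.zeros((400,800,3),np.uint8)
c[:,:400]=cv2.resize(b[190:270,307:387],(400,400),interpolation=cv2.INTER_CUBIC)
c[:,400:]=cv2.resize(t[232:272,355:395],(400,400),interpolation=cv2.INTER_CUBIC)
cv2.imwrite("pics/crop4.png",c)
E
```

```text
time_s: 10.8
eef_pos: [424.6, -152.1, 227.9]
ee_rot: [0.0, 0.194, 0.981, -0.0]
force: [0.3, -0.3, -1.9]
grip_width: 0.129
grip_force: 80.0
[ 424.6 -152.1  227.9] [ 0.3 -0.3 -1.9] [ 0.11  0.16 -0.03]
```

View pics/crop4.png

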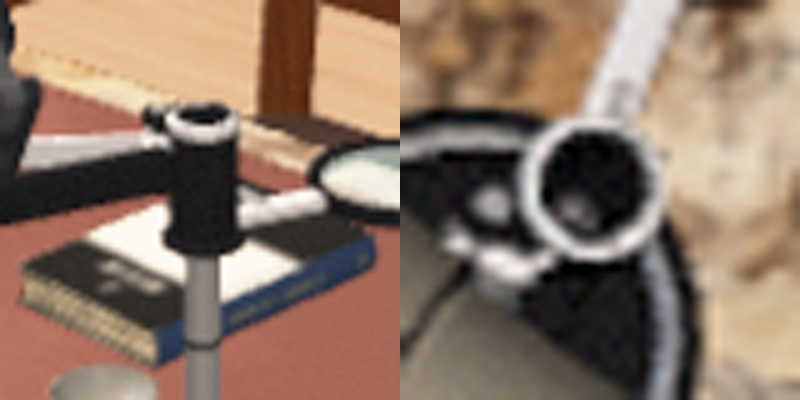

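Crop: the sleeve (204,250) stands over the post (202,300), the post tip shows inside the bore at (578,208), and there is no contact force. I'll go down gently.

```bash
python3 -m crank '[[[0,0,0.1,0,0,0,0],[0,0,0.1,0,0,0,0],[0,0,0.1,0,0,0,0],[0,0,0.1,0,0,0,0],[0,0,0.1,0,0,0,0],[0,0,0.1,0,0,0,0],[0,0,0,0,0,0,0],[0,0,0,0,0,0,0]]]'
python3 -c "
from rig import *;s=sense();print(s['eef_pos'].round(1),s['force'].round(1),s['wrist_torque'].round(2))"
```

```text
time_s: 11.7
eef_pos: [424.6, -152.1, 212.8]
ee_rot: [0.0, 0.194, 0.981, -0.0]
force: [-0.3, -0.5, -1.3]
grip_width: 0.126
grip_force: 80.0
[ 424.6 -152.1  212.8] [-0.3 -0.5 -1.3] [0.07 0.19 0.04]
```

```bash
python3 -m crank '[[[0,0,0.2,0,0,0,0],[0,0,0.3,0,0,0,0],[0,0,0.3,0,0,0,0],[0,0,0.3,0,0,0,0],[0,0,0.3,0,0,0,0],[0,0,0.3,0,0,0,0],[0,0,0.3,0,0,0,0],[0,0,0.3,0,0,0,0]]]'
python3 -m crank '[[[0,0,0.5,0,0,0,0],[0,0,0.5,0,0,0,0],[0,0,0.5,0,0,0,0],[0,0,0.5,0,0,0,0],[0,0,0.5,0,0,0,0],[0,0,0.5,0,0,0,0],[0,0,0.5,0,0,0,0],[0,0,0.2,0,0,0,0]]]'
python3 -c "
from rig import *;s=sense();print(s['eef_pos'].round(1),s['force'].round(1),s['wrist_torque'].round(2))"
```

```text
time_s: 12.5
eef_pos: [424.6, -152.0, 154.6]
ee_rot: [-0.0, 0.194, 0.981, 0.0]
force: [-0.6, 1.0, -1.3]
grip_width: 0.125
grip_force: 80.0
time_s: 13.3
eef_pos: [424.1, -151.7, 61.7]
ee_rot: [-0.001, 0.194, 0.981, 0.0]
force: [-0.2, 0.9, -1.0]
grip_width: 0.126
grip_force: 80.0
[ 424.1 -151.7   61.7] [-0.2  0.9 -1. ] [0.1  0.14 0.04]
```

Sleeve is well down on the post with no binding. I'll set it on the boss, release, and shift to the pinch position: first sideways in carriage +y, then along the bar.

```bash
python3 -m crank '[[[0,0,0.12,0,0,0,0],[0,0,0.1,0,0,0,0],[0,0,0.06,0,0,0,0],[0,0,0,0,0,0,0],[0,0,0,0,0,0,85],[0,0,0,0,0,0,85],[0,0,0,0,0,0,85],[0,0,0,0,0,0,85]]]'
python3 -m crank '[[[0,0,0,0,0,0,85],[0,0,0,0,0,0,85],[0,0.3,0,0,0,0,85],[0,0.4,0,0,0,0,85],[0,0.22,0,0,0,0,85],[0,0,0,0,0,0,85],[0,0,0,0,0,0,85],[0,0,0,0,0,0,85]]]'
python3 - <<'E'
from h import *
s=sense();print(s["eef_pos"].round(1),s["force"].round(1))
a=capture("wrist");b=capture("scene");t=capture("top")
for n,i in zip("wst",(a,b,t)): cv2.imwrite(f"pics/{n}5.png",i)
c=np.zeros((480,800,3),np.uint8)
c[:,:400]=a[:,120:520]
c[:400,400:]=cv2.resize(b[210:310,297:397],(400,400),interpolation=cv2.INTER_CUBIC)
cv2.imwrite("pics/crop5.png",c)
E
```

```text
time_s: 14.1
eef_pos: [424.7, -152.1, 55.9]
ee_rot: [0.0, 0.194, 0.981, -0.0]
force: [0.5, -0.2, 0.5]
grip_width: 0.798
grip_force: 0.0
time_s: 14.9
eef_pos: [433.3, -130.9, 55.8]
ee_rot: [-0.0, 0.194, 0.981, -0.0]
force: [0.4, -0.1, 0.2]
grip_width: 0.993
grip_force: 0.0
[ 433.3 -130.9   55.8] [ 0.4 -0.1  0.2]
```

View pics/crop5.png

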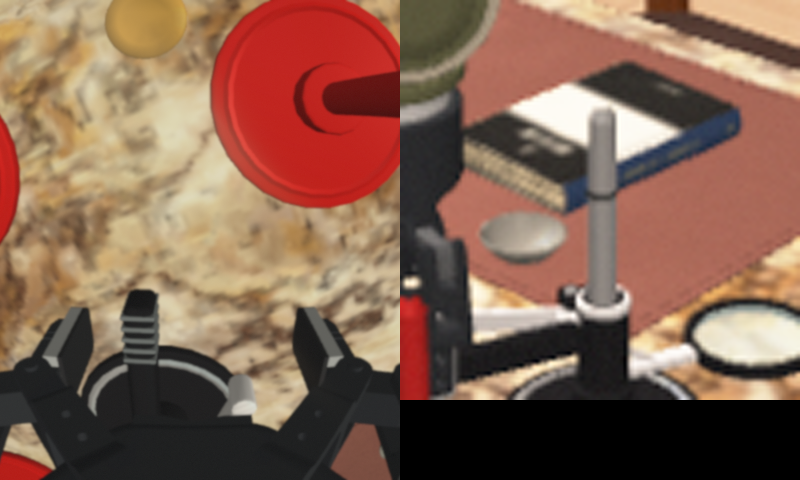

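The sleeve rests on the boss, rim at (602,299) in the scene crop with the line at (602,194). In the wrist view bar (125) and tip (258) are centred between the pads (75, 310). I'll move forward to the pinch place and close to just about touching.

```bash
python3 -m crank '[[[-0.2,0,0.1,0,0,0,85],[-0.4,0,0.1,0,0,0,85],[-0.4,0,0.08,0,0,0,85],[-0.4,0,0,0,0,0,85],[0,0,0,0,0,0,64],[0,0,0,0,0,0,64],[0,0,0,0,0,0,64],[0,0,0,0,0,0,64]]]' 20
python3 -m crank '[[[0,0,0,0,0,0,60],[0,0,0,0,0,0,58],[0,0,0,0,0,0,56],[0,0,0,0,0,0,54],[0,0,0,0,0,0,54],[0,0,0,0,0,0,54],[0,0,0,0,0,0,54],[0,0,0,0,0,0,54]]]'
python3 - <<'E'
from h import *
s=sense();print(s["eef_pos"].round(1),s["force"].round(1),s["grip_width"]*85.4)
a=capture("wrist");b=capture("scene")
for n,i in zip("ws",(a,b)): cv2.imwrite(f"pics/{n}6.png",i)
E
```

```text
time_s: 15.85
eef_pos: [465.5, -143.9, 48.8]
ee_rot: [-0.0, 0.194, 0.981, 0.0]
force: [-0.6, 0.3, -0.6]
grip_width: 0.754
grip_force: 0.0
time_s: 16.65
eef_pos: [465.4, -143.8, 48.7]
ee_rot: [-0.0, 0.194, 0.981, 0.0]
force: [-3.2, 2.2, 1.1]
grip_width: 0.634
grip_force: 8.8
[ 465.4 -143.8   48.7] [-3.2  2.2  1.1] 54.18235519793996
```

```bash
python3 - <<'E'
from h import *
g=cv2.imread("pics/s5.png").astype(float).mean(2)
col=g[:,345:350].mean(1)
print("col230-300",dict(zip(range(232,312),col[232:312].astype(int))))
g1=cv2.imread("pics/s1.png").astype(float).mean(2);c1=g1[:,345:350].mean(1)
print("s1 mark",dict(zip(range(252,266),c1[252:266].astype(int))))
print("ring rows");print(g[278:296,336:360].astype(int))
A=np.array([531.2,-193.0]);o=ray("scene",347,260)[0];f=(o[:2]-A)/np.linalg.norm(o[:2]-A)
for z in(90,150,155,160,165,210):print(z,"axis",proj("scene",[*A,z]).round(2),"front8",proj("scene",[*(A+8*f),z]).round(2),"back8",proj("scene",[*(A-8*f),z]).round(2),"front16",proj("scene",[*(A+16*f),z]).round(2))
E
```

```text
col230-300 {232: np.int64(64), 233: np.int64(114), 234: np.int64(188), 235: np.int64(236), 236: np.int64(233), 237: np.int64(189), 238: np.int64(161), 239: np.int64(160), 240: np.int64(151), 241: np.int64(136), 242: np.int64(129), 243: np.int64(130), 244: np.int64(129), 245: np.int64(129), 246: np.int64(130), 247: np.int64(130), 248: np.int64(130), 249: np.int64(130), 250: np.int64(130), 251: np.int64(130), 252: np.int64(130), 253: np.int64(129), 254: np.int64(130), 255: np.int64(130), 256: np.int64(130), 257: np.int64(130), 258: np.int64(99), 259: np.int64(67), 260: np.int64(110), 261: np.int64(129), 262: np.int64(130), 263: np.int64(129), 264: np.int64(129), 265: np.int64(130), 266: np.int64(129), 267: np.int64(129), 268: np.int64(129), 269: np.int64(128), 270: np.int64(129), 271: np.int64(129), 272: np.int64(129), 273: np.int64(129), 274: np.int64(129), 275: np.int64(129), 276: np.int64(130), 277: np.int64(129), 278: np.int64(129), 279: np.int64(129), 280: np.int64(129), 281: np.int64(129), 282: np.int64(129), 283: np.int64(130), 284: np.int64(129), 285: np.int64(128), 286: np.int
[... 2465 characters left out ...]
  28  25
   98 157 182 201 206 203]
 [ 27  28  26  31  31  25  26  23  23  28  26  25  26  27  27  26  25  25
  140 202 213 213 211 210]]
90 axis [346.99 284.52] front8 [346.99 286.33] back8 [346.99 282.74] front16 [347.   288.16]
150 axis [346.98 261.01] front8 [346.98 262.72] back8 [346.98 259.32] front16 [346.98 264.46]
155 axis [346.98 259.01] front8 [346.98 260.72] back8 [346.98 257.32] front16 [346.98 262.44]
160 axis [346.98 257.  ] front8 [346.98 258.7 ] back8 [346.98 255.32] front16 [346.98 260.41]
165 axis [346.98 254.99] front8 [346.98 256.68] back8 [346.97 253.32] front16 [346.98 258.38]
210 axis [346.96 236.55] front8 [346.96 238.16] back8 [346.96 234.95] front16 [346.97 239.79]
```

The line measures z ≈ 159.5. As a check, the rim on the boss reads z ≈ 90, as it should. So the rim must rise about 69.5 mm. I'll lift with the light pinch, lever still well open.

```bash
python3 -m crank '[[[0,0,-0.1,0,0,0,54],[0,0,-0.3,0,0,0,54],[0,0,-0.4,0,0,0,54],[0,0,-0.5,0,0,0,54],[0,0,-0.5,0,0,0,54],[0,0,-0.4,0,0,0,54],[0,0,-0.3,0,0,0,54],[0,0,-0.1,0,0,0,54]]]'
cat > rim.py <<'E'
from h import *
import sys
s=sense();print(s["time_s"],s["eef_pos"].round(1),s["force"].round(1),s["wrist_torque"].round(2),round(s["grip_width"]*85.4,1),s["grip_force"])
b=capture("scene");cv2.imwrite(f"pics/s{sys.argv[1]}.png",b);cv2.imwrite(f"pics/w{sys.argv[1]}.png",capture("wrist"));cv2.imwrite(f"pics/t{sys.argv[1]}.png",capture("top"))
c=b.astype(float).mean(2)[:,345:350].mean(1)
i0=next(i for i in range(248,296) if c[i]>175)
e=i0-1+(170-c[i0-1])/(c[i0]-c[i0-1])
print("edge row",round(e,2),c[250:i0+5].astype(int).tolist())
A=np.array([531.2,-193.]);o=ray("scene",347,260)[0];f=(o[:2]-A)/np.linalg.norm(o[:2]-A)
zs=np.arange(80,180,.25);r=[proj("scene",[*(A+9*f),z])[1] for z in zs]
print("rim z",np.interp(-e,-np.array(r),zs))
E
python3 rim.py 7
```

```text
time_s: 17.55
eef_pos: [465.6, -143.9, 114.9]
ee_rot: [0.0, 0.194, 0.981, 0.0]
force: [-3.2, 3.1, -3.3]
grip_width: 0.633
grip_force: 8.8
17.55 [ 465.6 -143.9  114.9] [-3.2  3.1 -3.3] [0.53 0.55 0.02] 54.0 8.770200312137604
edge row 261.51 [129, 129, 128, 128, 128, 129, 128, 128, 97, 67, 109, 114, 223, 224, 192, 121, 28]
rim z 153.55946906824843
```

```bash
python3 -m crank '[[[0,-0.04,-0.05,0,0,0,52],[0,-0.04,-0.05,0,0,0,50],[0,-0.04,-0.05,0,0,0,48],[0,-0.02,-0.05,0,0,0,47],[0,0,0,0,0,0,47],[0,0,0,0,0,0,47],[0,0,0,0,0,0,47],[0,0,0,0,0,0,47]]]'
python3 rim.py 8
```

```text
time_s: 18.5
eef_pos: [463.1, -146.3, 118.8]
ee_rot: [-0.002, 0.194, 0.981, 0.001]
force: [-8.5, 6.6, -0.3]
grip_width: 0.552
grip_force: 8.6
18.5 [ 463.1 -146.3  118.8] [-8.5  6.6 -0.3] [0.95 1.26 0.15] 47.1 8.609646633267403
edge row 260.7 [129, 129, 129, 129, 129, 128, 129, 128, 97, 65, 84, 206, 217, 188, 117, 28]
rim z 155.5634777805989
```

```bash
python3 -m crank '[[[0.06,0,-0.05,0,0,0,47],[0.03,0,-0.05,0,0,0,47],[0,0,-0.05,0,0,0,47],[0,0,-0.03,0,0,0,47],[0,0,0,0,0,0,47],[0,0,0,0,0,0,47],[0,0,0,0,0,0,47],[0,0,0,0,0,0,47]]]'
python3 rim.py 9
```

```text
time_s: 19.45
eef_pos: [462.4, -146.6, 123.4]
ee_rot: [0.0, 0.194, 0.981, -0.0]
force: [-0.7, 0.8, -1.6]
grip_width: 0.553
grip_force: 7.4
19.45 [ 462.4 -146.6  123.4] [-0.7  0.8 -1.6] [-0.01  0.18 -0.01] 47.2 7.408926710486412
edge row 258.59 [129, 128, 128, 128, 129, 128, 128, 127, 100, 218, 224, 191, 119, 26]
rim z 160.79157161381397
```

The rim's inner edge is at row 258.6–259 and the line's middle at 258.9, so it is level. I'll close in stages, keeping the bar-side finger still and making up for the pad swing.

```bash
python3 -m crank '[[[0.01,-0.04,-0.01,0,0,0,45],[0.01,-0.04,-0.01,0,0,0,43],[0.01,-0.04,-0.01,0,0,0,41],[0,-0.04,-0.01,0,0,0,39],[0,-0.04,-0.01,0,0,0,37],[0,0,0,0,0,0,37],[0,0,0,0,0,0,37],[0,0,0,0,0,0,37]]]' 40
python3 rim.py 10
```

```text
time_s: 20.4
eef_pos: [458.6, -150.1, 123.9]
ee_rot: [-0.002, 0.194, 0.981, 0.001]
force: [-4.4, 3.7, -2.6]
grip_width: 0.432
grip_force: 8.9
20.4 [ 458.6 -150.1  123.9] [-4.4  3.7 -2.6] [0.58 0.8  0.04] 36.9 8.87130618095398
edge row 258.48 [129, 129, 128, 128, 128, 128, 128, 128, 132, 211, 215, 166, 92, 27]
rim z 161.07944051648977
```

```bash
python3 -m crank '[[[0.02,-0.04,0,0,0,0,35],[0.02,-0.04,0.01,0,0,0,33],[0.01,-0.04,0.01,0,0,0,31],[0.01,-0.02,0,0,0,0,30],[0,0,0,0,0,0,30],[0,0,0,0,0,0,30],[0,0,0,0,0,0,30],[0,0,0,0,0,0,30]]]' 40
python3 rim.py 11
```

```text
time_s: 21.35
eef_pos: [456.3, -152.9, 123.8]
ee_rot: [-0.001, 0.194, 0.981, 0.001]
force: [-3.1, 3.5, -1.4]
grip_width: 0.353
grip_force: 9.2
21.35 [ 456.3 -152.9  123.8] [-3.1  3.5 -1.4] [0.65 0.54 0.05] 30.1 9.180059731006622
edge row 258.53 [128, 128, 129, 128, 128, 127, 128, 128, 118, 216, 220, 189, 117, 25]
rim z 160.9529824395417
```

```bash
python3 -m crank '[[[0,-0.04,0,0,0,0,28],[0,-0.04,0,0,0,0,26],[0,-0.02,0,0,0,0,25],[0,0,0,0,0,0,22],[0,0,0,0,0,0,20],[0,0,0,0,0,0,15],[0,0,0,0,0,0,15],[0,0,0,0,0,0,15]]]' 60
python3 rim.py 12
python3 - <<'E'
import cv2,numpy as np
b=cv2.imread("pics/s12.png");w=cv2.imread("pics/w12.png");t=cv2.imread("pics/t12.png")
c=np.zeros((600,800,3),np.uint8)
c[:400,:400]=cv2.resize(b[225:305,307:387],(400,400),interpolation=cv2.INTER_CUBIC)
c[:300,400:]=cv2.resize(w,(400,300));c[300:,400:]=cv2.resize(t[150:350,240:507],(400,300))
cv2.imwrite("pics/crop6.png",c)
E
```

```text
time_s: 22.3
eef_pos: [454.6, -155.9, 124.0]
ee_rot: [-0.002, 0.194, 0.981, -0.0]
force: [-11.7, -0.0, 3.3]
grip_width: 0.23
grip_force: 58.7
22.3 [ 454.6 -155.9  124. ] [-11.7  -0.    3.3] [-0.07  1.67 -0.48] 19.7 58.67145538330078
edge row 258.57 [128, 128, 129, 128, 128, 128, 128, 128, 109, 215, 221, 188, 117, 26]
rim z 160.83753814434067
```

View pics/crop6.png

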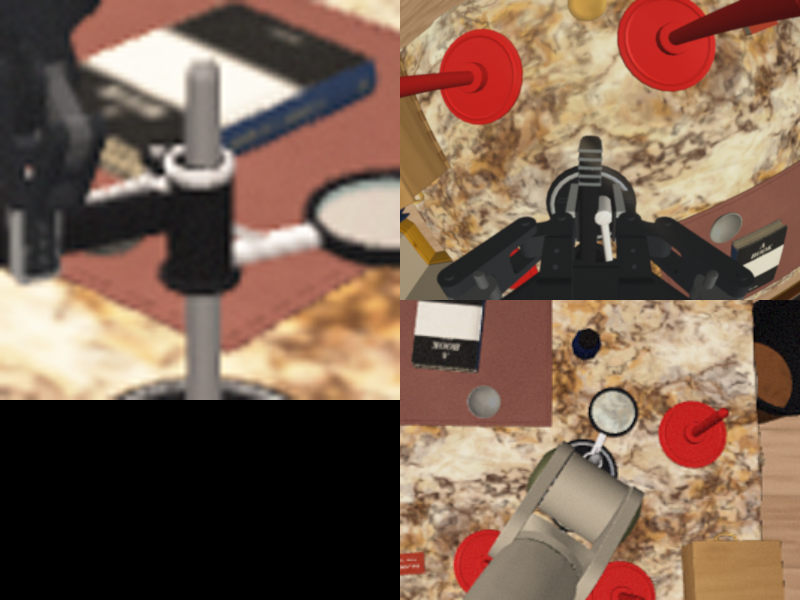

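The crop shows the rim at the line (200,160), the lens clamped with the post running through, and the dish, book and ink in place. The opening of 19.7 is less than the expected 25 or so, so I'll work out where the pads stand relative to the lever tip.

```bash
python3 - <<'E'
from h import *
s=sense();w=cv2.imread("pics/w12.png");g=w.mean(2)
R=Ro.from_quat(np.roll(s["ee_rot"],-1)).as_matrix()
def at(u,v,z):
    o,d=wray(u,v,s);return o+d*(z-o[2])/d[2]
roi=g[300:470,300:350];m=(roi>165).astype(np.uint8)
n,l,st,c=cv2.connectedComponentsWithStats(m)
for k in range(1,n):
    if st[k,4]>30:print(st[k],(c[k]+[300,300]).round(1))
for v in range(310,420,8):print(v,g[v,285:350:3].astype(int).tolist())
P=np.array([531.3,-193.2,0])
def loc(p,th):
    d=p-P;return np.array([np.cos(th)*d[0]+np.sin(th)*d[1],-np.sin(th)*d[0]+np.cos(th)*d[1]])
# yaw from top-view lens centre
t=cv2.imread("pics/t12.png")
e=onz("top",240+(612-400)*267/400,150+(411-300)*200/300,99.5+13)
th=np.arctan2(e[1]+193.2,e[0]-531.3);print("lens",e.round(1),"yaw",np.degrees(th),"r",np.hypot(*(e-P)[:2]))
ty=np.degrees(np.arctan2(-R[1,0],-R[0,0]));print("tool-based yaw",ty,"TCP local",loc(s["eef_pos"],th).round(1))
for n_,u,v in(("tip",325,341),("barend",304,220),("ribs",304,265)):print(n_,loc(at(u,v,149.5),th).round(1))
E
```

```text
[  13   30   31   87 1101] [328.9 368.8]
310 [33, 24, 29, 34, 34, 34, 34, 34, 35, 35, 34, 33, 35, 34, 34, 35, 34, 31, 32, 71, 101, 101]
318 [29, 28, 29, 32, 34, 34, 34, 35, 35, 34, 34, 83, 116, 118, 133, 150, 150, 75, 29, 45, 97, 100]
326 [32, 27, 30, 33, 34, 34, 36, 34, 34, 35, 36, 88, 118, 123, 136, 153, 161, 134, 32, 33, 86, 100]
334 [35, 28, 30, 33, 34, 34, 35, 34, 36, 34, 35, 100, 124, 131, 140, 155, 164, 161, 50, 31, 63, 100]
342 [39, 29, 30, 32, 34, 34, 34, 34, 34, 67, 183, 210, 209, 212, 219, 220, 218, 213, 90, 48, 87, 163]
350 [41, 29, 30, 32, 33, 34, 34, 34, 38, 156, 198, 205, 212, 212, 211, 215, 215, 210, 86, 49, 47, 35]
358 [42, 32, 31, 33, 34, 34, 34, 34, 35, 37, 85, 167, 190, 204, 203, 203, 172, 49, 29, 49, 42, 31]
366 [44, 32, 30, 33, 34, 34, 34, 34, 34, 35, 32, 34, 77, 179, 210, 214, 193, 47, 33, 49, 37, 31]
374 [46, 30, 30, 33, 33, 33, 33, 33, 34, 35, 38, 37, 50, 148, 206, 212, 212, 145, 57, 50, 34, 31]
382 [47, 27, 29, 33, 33, 33, 35, 34, 34, 36, 67, 66, 52, 106, 194, 211, 215, 159, 70, 57, 65, 33]
390 [137, 39, 29, 32, 34, 33, 36, 34, 35, 34, 43, 61, 81, 93, 170, 208, 215, 191, 85, 107, 92, 33]
398 [33, 27, 30, 33, 34, 34, 34, 34, 34, 34, 30, 34, 34, 40, 136, 201, 213, 212, 134, 106, 81, 32]
406 [23, 24, 30, 32, 32, 34, 33, 33, 35, 33, 26, 27, 28, 29, 92, 183, 210, 215, 168, 147, 121, 31]
414 [25, 27, 30, 32, 33, 33, 33, 34, 35, 32, 25, 23, 24, 22, 46, 156, 205, 214, 179, 50, 48, 36]
lens [ 619.4 -230.3  112.5] yaw -22.82522948183012 r 95.57570371787607
tool-based yaw -22.411376246472543 TCP local [-85.2   4.6]
tip [-87.1   8.8]
barend [-134.3    1. ]
ribs [-118.3    1. ]
```

```bash
python3 -m crank '[[[0,0,0,0,0,0,15],[0,0,0,0,0,0,15],[0,0,0,0,0,0,15],[0,0,0,0,0,0,15],[0,0,0,0,0,0,15],[0,0,0,0,0,0,15],[0,0,0,0,0,0,15],[0,0,0,0,0,0,15]]]' 35
python3 rim.py 13
python3 - <<'E'
from h import *
s=sense();g=cv2.imread("pics/w13.png").mean(2)
for v in range(216,306,12):print(v,g[v,280:332:2].astype(int).tolist())
b=g[338:364,305:348];m=(b>180).astype(np.uint8);print(cv2.boundingRect(m))
print(abs(g-cv2.imread("pics/w12.png").mean(2))[216:420,280:350].mean())
E
```

```text
time_s: 23.25
eef_pos: [454.6, -155.9, 124.0]
ee_rot: [-0.002, 0.194, 0.981, -0.0]
force: [-11.1, 0.9, 3.0]
grip_width: 0.231
grip_force: 58.7
23.25 [ 454.6 -155.9  124. ] [-11.1   0.9   3. ] [-0.08  1.64 -0.49] 19.7 58.66775572299957
edge row 258.56 [128, 130, 129, 128, 128, 129, 128, 128, 111, 215, 220, 188, 117, 27]
rim z 160.86118547968337
216 [121, 141, 158, 168, 175, 182, 185, 185, 169, 158, 155, 152, 148, 144, 142, 140, 139, 153, 158, 158, 158, 162, 170, 177, 176, 170]
228 [177, 176, 173, 157, 101, 71, 67, 64, 62, 59, 55, 52, 48, 45, 44, 42, 43, 42, 43, 44, 53, 121, 185, 188, 183, 179]
240 [184, 176, 151, 115, 119, 121, 120, 121, 120, 119, 119, 119, 117, 116, 115, 113, 111, 110, 109, 107, 105, 110, 162, 190, 189, 184]
252 [201, 199, 173, 104, 92, 89, 87, 84, 84, 85, 85, 84, 84, 83, 80, 80, 78, 77, 76, 76, 81, 110, 169, 187, 192, 191]
264 [170, 165, 139, 86, 59, 48, 44, 43, 45, 46, 48, 50, 52, 55, 58, 61, 63, 64, 66, 68, 78, 101, 117, 130, 141, 149]
276 [85, 109, 114, 74, 46, 31, 30, 34, 35, 35, 36, 37, 37, 39, 40, 42, 44, 47, 50, 53, 76, 126, 130, 123, 105, 83]
288 [34, 34, 42, 56, 37, 28, 29, 33, 33, 35, 34, 34, 34, 35, 36, 36, 37, 37, 38, 43, 63, 51, 43, 47, 48, 50]
300 [100, 99, 83, 36, 25, 29, 30, 33, 35, 35, 35, 35, 35, 35, 35, 35, 35, 36, 35, 34, 35, 35, 35, 36, 37, 38]
(8, 0, 25, 26)
0.5610644257703082
```

The lever is shut against its stop and even pressed past it by the 60 N squeeze, since the gripper does not ease off by itself. I'll ease it slightly and squeeze again more gently.

```bash
python3 -m crank '[[[0.02,0,0,0,0,0,21],[0.01,0,0,0,0,0,22],[0,0,0,0,0,0,22],[0,0,0,0,0,0,22],[0,0,0,0,0,0,15],[0,0,0,0,0,0,15],[0,0,0,0,0,0,15],[0,0,0,0,0,0,15]]]' 30
python3 rim.py 14
python3 - <<'E'
import cv2
g=cv2.imread("pics/w14.png").mean(2)
for v in(326,342,350):print(v,g[v,300:354:2].astype(int).tolist())
E
```

```text
time_s: 24.2
eef_pos: [454.8, -155.8, 124.1]
ee_rot: [-0.001, 0.194, 0.981, -0.0]
force: [-6.0, -0.1, 0.8]
grip_width: 0.257
grip_force: 29.4
24.2 [ 454.8 -155.8  124.1] [-6.  -0.1  0.8] [-0.04  0.81 -0.22] 22.0 29.398379623889923
edge row 258.59 [129, 129, 129, 128, 129, 128, 128, 128, 109, 212, 219, 182, 110, 27]
rim z 160.8014813665461
326 [35, 35, 35, 35, 34, 34, 35, 48, 98, 114, 116, 118, 122, 126, 133, 145, 155, 160, 167, 146, 64, 28, 31, 41, 82, 99, 100]
342 [35, 33, 35, 37, 35, 34, 52, 128, 184, 207, 211, 210, 210, 213, 217, 220, 219, 218, 218, 213, 164, 63, 36, 52, 81, 147, 166]
350 [34, 35, 34, 35, 35, 37, 105, 182, 196, 202, 207, 212, 213, 212, 212, 213, 215, 215, 213, 211, 170, 66, 40, 51, 49, 40, 38]
```

Opening against force (19.7 mm at 59 N, 22.0 mm at 29 N) extrapolates to about 24.3 mm unloaded, which matches the shut width. The rim has stayed at the line, so I'm handing in.

```bash
python3 -c "
from rig import *;print(finish_job())"
```

```text
the job is handed in; nothing more can be done
None
```

The lens is on its stand, its rim level with the dark line to within about 1 mm by camera and the lever shut; the gripper still holds it at about 30 N, and I moved neither the book, the ink bottle nor the dish. The job was handed in at about 24 s.

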